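# Tip the carton back and slide the lifting blade under it

### The job

The green-tagged carton is the next to be lifted off the packing bench. Tip it back, away from the robot, until it leans by itself against the slanted green rest, then take the lifting blade by its orange grip and slide it flat and straight under the raised front of the carton, centred, with its tip at least as far in as the middle of the carton's underside. Leave both there, and do not disturb the blue-tagged carton.

Things in the scene. Friction and masses are not known exactly. Their poses are not given: they have to be found in the camera images.
- carton: Closed white carton, green tag on top, front and back; 75 mm deep (x), 90 wide (y), 200 tall (z), 0.35-0.65 kg. Origin: centre of its underside; x from front (robot side) to rear, z to its top. Stands upright close before the rest. Pushed to its +x at 120-180 mm height it pivots on its rear bottom edge; past 21 degrees it stays leaning, and it settles on the rest, front bottom edge 37 mm up.
- rest: Fixed green open frame behind both cartons, 470 mm long (y). Its front plane rises from the table and leans back (+x, away from the robot) by 30 degrees, up to 170 mm high; a tipped carton lies on it. Origin: on the table, mid-length, 5 mm before the foot of that plane; an upright carton's rear face is 0 to 10 mm before the origin.
- neighbour: Carton of the same size and axes with a blue tag in place of the green, standing upright before the same rest, its centre 170 to 210 mm to the left or right of the green-tagged one. To be left standing where it is. Origin: centre of its underside.
- blade_grip (a point): Centre of the orange upright grip of the loose lifting blade, 34 mm above its underside. The grip is 50 mm long (x), 24 wide (y), its top 64 mm above the underside: pinch it across y from above. Under it is a flat steel plate, 70 mm wide, 4 thick, from 35 mm behind the grip centre to 95 before it. x points to the tip, z up. 0.22 kg; it lies between robot and cartons, tip roughly away from the robot.
- blade_tip (a point): Middle of the lifting blade's front edge, half-way through the 4 mm plate: 95 mm before (x) and 32 mm below the grip's centre. Same axes as the grip.
There are look-alikes about, which are no part of the job. Leave any red look-alike of the carton alone.

How it is judged:
By the outcome, as a careful person would: the job done as asked, in the order asked, and still so for the second after the job is handed in, with the robot touching nothing.
It also fails if it takes over 58 s, if anything falls off the work surface, if the arm or the gripper's body presses on something with over 40 N, if the wrist force passes 120 N, or if a joint passes its speed limit or range.

### The arm

A 6-joint arm with a two-finger parallel gripper is mounted at the origin on the work surface. World frame = base frame: x ahead of the robot, y to its left, z up, the work surface at z = 0. Lengths are in m, angles in rad, forces in N, time in s.
With the tool pointing down it reaches from about 0.25 to 0.725 m from the base axis. Payload 4 kg.
Tool frame: the origin (TCP) lies on the centre line of the jaws, within the pads' length; the fingertips stand tip_reach ahead of it and the grasp point (between the pads) lies 5 mm behind it (tip_reach is the distance from the TCP to the fingertips, in m); z points along the fingers, y is the direction in which the jaws open and shut (so a half turn about z gives the same grasp; the last joint's range is limited). The gripper opens to 85 mm and grips with 20 to 120 N. Pads are 22 mm wide; open, the fingers measure 114 mm over their backs; the gripper's body (76 mm by 85 mm) begins 54 mm behind the grasp point. The pads swing forward as they close: fully open they stand 13 mm farther back than shut.
Start: joints at [1.324, 0.241, 0.005, 1.335, 0, 1.571], TCP at [0.122, 0.485, 0.218] pointing down, gripper open.
Joint ranges: [-2.72, 2.72], [-1.05, 1.87], [-1.09, 1.28], [-1.99, 2.15], [-1.42, 1.44], [-3.14, 3.14]. Speed limits (rad/s): [2.79, 2.79, 3.14, 3.14, 3.14, 3.14].

### API

Orientations are given as a unit quaternion [x, y, z, w].
In Python, from workcell import * gives the robot as it stands.
- The arm moves only by the tool arm_command, never from a script. Its arguments are lists of equal length, an entry for each row: "translation": the shift along the tool's x, y, z in cm, a list of three; "turn": the turn about the tool's z in rad; "hand": the closure, from 0 (fully open) to 1 (shut). In form: {"translation": [[x, y, z], ...], "turn": [turn, ...], "hand": [hand, ...]}. A call has 1 to 5 rows; each row is the pose to reach, as a shift and turn from the pose commanded when the call began, along the tool's axes at that moment; what a row does not reach only later rows make up. A row lasts 1/12 s, in which the tool goes at most 41.7 mm and 7.16 degrees, less where a joint would pass 70% of its speed; a pose out of reach is approached as far as the arm can. A call with a gripper value outside its range is refused whole. The fingers move at their own pace and stop on an object; the grip force is fixed at half the most. Time passes only in rows, so rows that repeat a pose let the fingers close. It gives the time, the measured TCP pose, the force and the opening at its end, in the units of the state.
- get_obs(): the state, without advancing time (a new reading comes with each control period).
- camera(name): name is "side" or "top"; returns (picture, depth): 384x512x3 uint8, red, green, blue; 384x512 float32, m along the optical axis (not along the pixel's ray), 0 where there is no reading.
- camera_info(name): a dict with "mtx" (3x3 intrinsics, pixels), "world_to_cam" (4x4, takes a point from world to camera coordinates). Camera axes: x right, y down, z forward; pixel columns grow to the right and rows downward; lengths in m; the calibration is good to about 2 mm. A picture is of the moment at which its call begins. camera_info takes no time and is no camera call.
- job_done(): hands the job in, once; it reports no verdict.
Trained networks look in the newest picture that a camera, given by its name, has taken for a name from the list of things; names that differ only in an ending like _2 or _b are one class to them, and where a whole thing is asked for, a point or a joint stands for the part that bears it (a point fixed in the world has none). Each returns a list of dicts, best first, with "conf" (0 to 1); they miss things now and then, are a little off and sometimes report something else, mostly with a low value. They report only what shows in the picture. A call takes as long as a camera call. They do not tell look-alikes from the thing itself.
- search_frame(camera, name): "location" ([row, column] in pixels, amid what is visible of it).
- spot_point(camera, name): "location" ([row, column] in pixels: a listed point, or the origin of a listed thing).
The state is a dict: "clock": time; "joint_pos": joint angles; "joint_vel": joint speeds; "tau": joint torques, N m; "eef_pos": TCP position; "tool_rot": TCP orientation; "ft_force": force on the tool from outside, world axes, zero at the start; "ft_torque": the same for the moment, N m; "grip_width": finger opening in m.
Only numpy, scipy, OpenCV 4.12 (cv2) and the standard library are available. Lean on these libraries where they do the work, as an engineer would, in place of code of your own. Each camera call takes 0.05 s, during which the arm holds its last target. There are 200 camera calls.

## Working session

There is one attempt and no reset: what is moved stays moved. The work goes in short steps, Python scripts to look and compute and a tool call to move; the robot and the scene stay as the last step left them, time stands still between calls to the robot, and variables do not carry over. Pictures are saved under pics/ and viewed, about 8 in all and at most 12, crops included, and the job is handed in when it is done.

Besides the shell and the picture viewer there is one more tool, called by a JSON object that holds its "method" and its "body", one argument or row to a line. arm_command: Moves the arm, as the interface text tells. Its arguments: {"type":"object","properties":{"translation":{"type":"array","items":{"type":"array","items":{"type":"number"}}},"turn":{"type":"array","items":{"type":"number"}},"hand":{"type":"array","items":{"type":"number"}}},"required":["translation","turn","hand"]}

```bash
mkdir -p pics
cat > h.py <<'E'
from workcell import *
import numpy as np, cv2
from scipy.spatial.transform import Rotation as R
def w(cam,r,c,d):
    i=camera_info(cam); p=np.linalg.inv(i["mtx"])@[c,r,1]*d
    return (np.linalg.inv(i["world_to_cam"])@[*p,1])[:3]
def at(cam,dep,rc):
    r,c=map(int,np.round(rc)); q=dep[max(0,r-2):r+3,max(0,c-2):c+3]; q=q[q>0]
    return w(cam,rc[0],rc[1],np.median(q)) if len(q) else None
def atz(cam,rc,z):
    i=camera_info(cam); T=np.linalg.inv(i["world_to_cam"]); o=T[:3,3]; v=T[:3,:3]@np.linalg.inv(i["mtx"])@[rc[1],rc[0],1]
    return o+v*(z-o[2])/v[2]
def cloud(cam,dep):
    i=camera_info(cam); h,wd=dep.shape; c,r=np.meshgrid(range(wd),range(h))
    p=np.stack([c,r,np.ones_like(c)],-1)@np.linalg.inv(i["mtx"]).T*dep[...,None]
    T=np.linalg.inv(i["world_to_cam"]); P=p@T[:3,:3].T+T[:3,3]; P[dep==0]=np.nan; return P
E
python3 - <<'E'
from h import *
np.set_printoptions(precision=3,suppress=True)
o=get_obs(); print(o)
for c in("top","side"):
    p,d=camera(c); cv2.imwrite(f"pics/{c}0.png",p[...,::-1]); np.save(f"{c}0.npy",d)
    T=np.linalg.inv(camera_info(c)["world_to_cam"]); print(c,T[:3,3],T[:3,2])
    for n in("carton","neighbour","rest","blade_grip","blade_tip"):
        for f in(search_frame,spot_point):
            for q in f(c,n)[:4]: print(c,n,f.__name__,np.round(q["location"]),round(q["conf"],2),at(c,d,q["location"]))
E
```

```text
{'clock': 0.0, 'joint_pos': array([1.324, 0.241, 0.004, 1.335, 0.   , 1.571]), 'joint_vel': array([-0.001,  0.001, -0.001,  0.002, -0.002, -0.   ]), 'tau': array([  0.001, -37.232,  25.24 ,   0.017,   0.   ,  -0.   ]), 'eef_pos': array([0.122, 0.484, 0.217]), 'tool_rot': array([ 0.123,  0.992, -0.001, -0.   ]), 'ft_force': array([0.593, 0.006, 0.143]), 'ft_torque': array([0.002, 0.011, 0.02 ]), 'grip_width': 0.08556268034435965}
top [ 0.319 -0.012  0.918] [ 0.183 -0.002 -0.983]
top carton call [101. 326.] 0.9 [ 0.595 -0.152  0.2  ]
top carton call [120. 103.] 0.72 [0.569 0.226 0.2  ]
top carton call [172. 183.] 0.67 [0.477 0.091 0.202]
top carton call [289. 358.] 0.65 [ 0.284 -0.186  0.202]
top carton call [140. 123.] 0.91 [0.562 0.219 0.105]
top carton call [123. 316.] 0.86 [ 0.587 -0.149  0.108]
top carton call [216. 377.] 0.7 [ 0.399 -0.228  0.187]
top carton call [285. 340.] 0.6 [ 0.289 -0.162  0.179]
top neighbour call [ 93. 223.] 0.93 [0.613 0.024 0.201]
top neighbour call [100. 326.] 0.58 [ 0.596 -0.151  0.2  ]
top neighbour call [119. 227.] 0.9 [0.597 0.02  0.111]
top rest ca
[... 708 characters left out ...]
.24   0.076]
side carton call [155. 195.] 0.78 [ 0.616 -0.117  0.108]
side carton call [240. 265.] 0.75 [0.501 0.129 0.202]
side carton call [121. 316.] 0.64 [ 0.31  -0.163  0.078]
side neighbour call [215. 195.] 0.63 [0.629 0.054 0.202]
side neighbour call [229. 202.] 0.63 [0.624 0.072 0.154]
side rest call [197. 134.] 0.91 [ 0.76  -0.031  0.14 ]
side rest call [194. 181.] 0.75 [0.651 0.005 0.202]
side blade_grip call [183. 262.] 0.94 [ 0.468 -0.054  0.005]
side blade_grip call [181. 277.] 0.67 [ 0.436 -0.033  0.063]
side blade_tip call [180. 261.] 0.92 [ 0.469 -0.063  0.005]
side blade_tip call [173. 236.] 0.96 [ 0.53  -0.094  0.   ]
side blade_tip call [230. 202.] 0.23 [0.625 0.073 0.144]
```

Run:
```python
import cv2,numpy as np
a=cv2.imread("pics/top0.png");b=cv2.imread("pics/side0.png")
cv2.imwrite("pics/top0b.png",cv2.resize(a,(768,576),interpolation=cv2.INTER_CUBIC))
cv2.imwrite("pics/side0b.png",cv2.resize(b,(768,576),interpolation=cv2.INTER_CUBIC))
```

```text
(no output)
```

View pics/top0b.png

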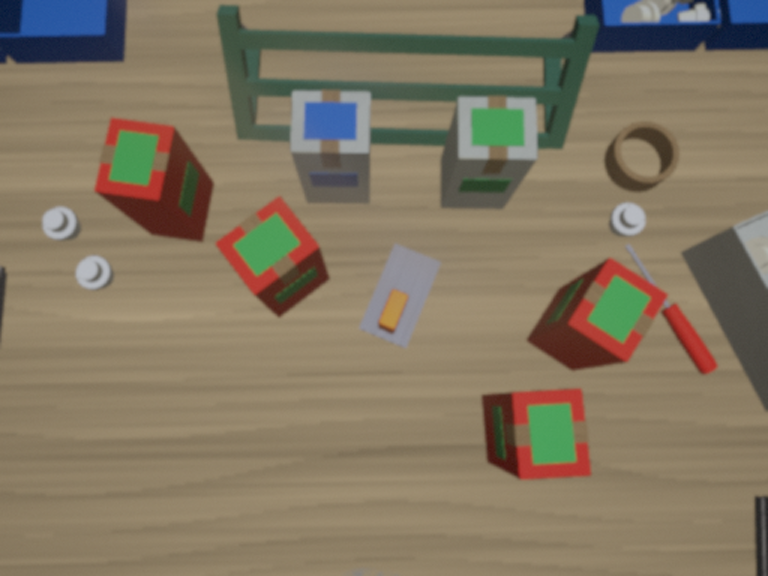

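View pics/side0b.png

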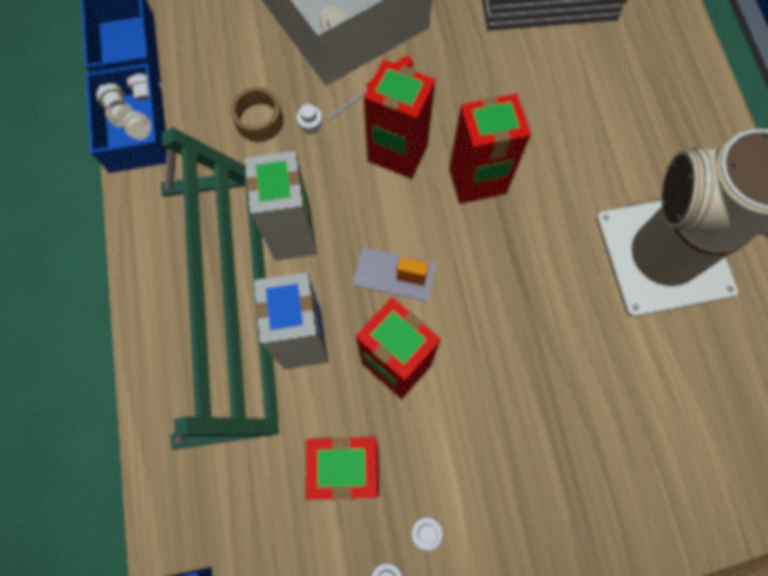

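Candidates in the 512x384 top picture:
- White carton with a green tag at row 85, col 331.
- Red look-alikes with green tags at (105,90), (163,177), (205,413) and (289,368).
- The blue neighbour at (80,220).

I choose the white one at (85,331). The only blade is at (197,265). Next I'll fit their poses from depth and check the choice in a crop.

```bash
cat > m.py <<'E'
from h import *
np.set_printoptions(precision=4,suppress=True)
def rect(P,m,near,name):
    q=P[m][:,:2]; q=q[np.linalg.norm(q-near,axis=1)<.09]
    (c,s,a)=cv2.minAreaRect((q*1000).astype(np.float32)); print(name,len(q),"centre",np.round(c,1),"size",np.round(s,1),"ang",round(a,2),"mean",q.mean(0)*1000)
E
python3 - <<'E'
from m import *
for c in("top","side"):
    p=cv2.imread(f"pics/{c}0.png"); hsv=cv2.cvtColor(p,cv2.COLOR_BGR2HSV); P=cloud(c,np.load(c+"0.npy"))
    z=P[...,2]; red=((hsv[...,0]<8)|(hsv[...,0]>172))&(hsv[...,1]>150)
    top=(z>.190)&(z<.212)&~red
    rect(P,top,[.605,-.155],c+" green"); rect(P,top,[.612,.025],c+" blue")
    org=(hsv[...,0]>8)&(hsv[...,0]<22)&(hsv[...,1]>190)&(z>.055)&(z<.072)
    rect(P,org,[.44,-.045],c+" grip")
    b=(z>-.005)&(z<.012)&(hsv[...,1]<70)|((z>.003)&(z<.07)&(hsv[...,0]>8)&(hsv[...,0]<22)&(hsv[...,1]>190))
    rect(P,b,[.47,-.055],c+" plate")
    g=(z>.16)&(z<.185)&(P[...,0]>.70)&(P[...,0]<.8); q=P[g]; print("rest top",np.nanmin(q,0),np.nanmax(q,0))
    g=(hsv[...,0]>60)&(hsv[...,0]<85)&(hsv[...,1]>90)&(z>.003)&(z<.17)&(P[...,0]>.62)&(P[...,0]<.8)&(abs(P[...,1])<.35); q=P[g]; print("rest",np.percentile(q,[.5,99.5],axis=0)); f=np.linalg.lstsq(np.c_[q[:,1:],np.ones(len(q))],q[:,0],rcond=None)[0];print(f)
a=cv2.imread("pics/top0.png")[50:250,230:370]; cv2.imwrite("pics/crop.png",cv2.resize(a,None,fx=3,fy=3,interpolation=cv2.INTER_CUBIC))
E
```

```text
top green 2281 centre [ 624.2 -161.9] size [90.3 77.3] ang 87.7 mean [ 621.8917 -161.0803]
top blue 2276 centre [606.7  31.8] size [ 94.  140.4] ang 83.27 mean [632.933   28.2029]
top grip 0 centre [0. 0.] size [0. 0.] ang 0.0 mean [nan nan]
top plate 4001 centre [469.3 -57.7] size [172.9 176.6] ang 65.97 mean [475.829  -65.7803]
rest top [ 0.7568 -0.2994  0.16  ] [0.7999 0.1687 0.1754]
rest [[ 0.7232 -0.2973  0.0095]
 [ 0.7994 -0.2212  0.1695]]
[-0.531  -0.0901  0.6279]
side green 1370 centre [ 626.3 -162.5] size [91.3 76.2] ang 87.59 mean [ 626.0575 -159.539 ]
side blue 1627 centre [606.3  31.5] size [ 96.3 145. ] ang 82.78 mean [636.909   29.9257]
side grip 157 centre [439.1 -42.2] size [21.2 43.1] ang 66.53 mean [439.476  -40.4321]
side plate 1350 centre [466.3 -57.4] size [ 77.4 136.6] ang 65.86 mean [470.5304 -52.3916]
rest top [ 0.759  -0.3003  0.16  ] [0.7998 0.1676 0.1786]
rest [[ 0.6851 -0.2923  0.0111]
 [ 0.7917  0.1698  0.1683]]
[0.0353 0.4663 0.697 ]m.py:5: RuntimeWarning: Mean of empty slice.
  (c,s,a)=cv2.minAreaRect((q*1000).astype(np.float32)); print(name,len(q),"centre",np.round(c,1),"size",np.round(s,1),"ang",round(a,2),"mean",q.mean(0)*1000)
  ret = um.true_divide(
```

View pics/crop.png

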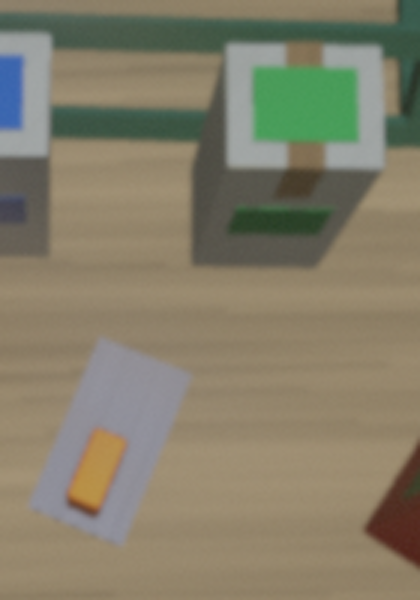

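The crop shows the white carton with a green tag on its top and front (crop ~(305,105)) and the single blade with its orange grip (crop ~(97,470)). Its tip points up and to the right. I'll check the clearances while raising the arm.

Run:
```python
from m import *
import workcell; print([n for n in dir(workcell) if n[0]!='_'][:40], getattr(workcell,'tip_reach',None))
c="top"
p=cv2.imread(f"pics/{c}0.png"); hsv=cv2.cvtColor(p,cv2.COLOR_BGR2HSV); P=cloud(c,np.load(c+"0.npy"))
z=P[...,2]; red=((hsv[...,0]<8)|(hsv[...,0]>172))&(hsv[...,1]>120)
for n in([.48,.085],[.415,-.24],[.29,-.18]):
    q=P[(z>.19)&(z<.21)&(np.hypot(P[...,0]-n[0],P[...,1]-n[1])<.075)]
    r=cv2.minAreaRect((q[:,:2]*1000).astype(np.float32)); print(np.round(r[0]),np.round(r[1]),np.round(cv2.boxPoints(r)).tolist())
```

```text
['Unreachable', 'camera', 'camera_info', 'get_obs', 'job_done', 'search_frame', 'spot_point', 'tip_reach'] 0.014
[492. 100.] [77. 90.] [[434.0, 113.0], [488.0, 40.0], [550.0, 87.0], [496.0, 159.0]]
[ 413. -281.] [77. 90.] [[354.0, -287.0], [428.0, -339.0], [472.0, -276.0], [398.0, -224.0]]
[ 283. -200.] [90. 77.] [[237.0, -163.0], [239.0, -240.0], [330.0, -236.0], [327.0, -160.0]]
```

{"method": "arm_command", "body": {
  "translation": [
    [0, 0, -4],
    [0, 0, -8],
    [0, 0, -10],
    [0, 0, -10]
  ],
  "turn": [0, 0, 0, 0],
  "hand": [1, 1, 1, 1]
}}

```text
clock: 1.43
eef_pos: [0.1227, 0.4871, 0.3232]
tool_rot: [0.123, 0.992, 0.005, 0.001]
ft_force: [0.4, 0.6, -0.3]
grip_width: 0.039
```

{"method": "arm_command", "body": {
  "translation": [
    [-2.4, -2.7, 0],
    [-4.9, -5.4, 0],
    [-7.4, -8.1, 0],
    [-9.9, -10.8, 0],
    [-12.3, -13.5, 0]
  ],
  "turn": [0, 0, 0, 0, 0],
  "hand": [1, 1, 1, 1, 1]
}}

```text
clock: 1.85
eef_pos: [0.2087, 0.3221, 0.3168]
tool_rot: [0.123, 0.992, -0.0, -0.0]
ft_force: [0.1, 0.0, 0.3]
grip_width: -0.0004
```

{"method": "arm_command", "body": {
  "translation": [
    [-2.4, -2.7, 0],
    [-4.9, -5.4, 0],
    [-7.4, -8.1, 0],
    [-9.9, -10.8, 0],
    [-12.3, -13.5, 0]
  ],
  "turn": [0, 0, 0, 0, 0],
  "hand": [1, 1, 1, 1, 1]
}}

```text
clock: 2.27
eef_pos: [0.2949, 0.1612, 0.3171]
tool_rot: [0.123, 0.992, -0.0, 0.0]
ft_force: [1.2, 1.5, -0.2]
grip_width: 0.0001
```

{"method": "arm_command", "body": {
  "translation": [
    [-2.4, -2.7, 0],
    [-4.9, -5.4, 0],
    [-7.4, -8.1, 0],
    [-9.9, -10.8, 0],
    [-12.3, -13.5, 0]
  ],
  "turn": [0, 0, 0, 0, 0],
  "hand": [1, 1, 1, 1, 1]
}}

```text
clock: 2.68
eef_pos: [0.3813, 0.0001, 0.3171]
tool_rot: [0.123, 0.992, 0.0, -0.0]
ft_force: [1.8, 1.3, 1.0]
grip_width: -0.0003
```

{"method": "arm_command", "body": {
  "translation": [
    [-2.4, -2.7, 0],
    [-4.9, -5.4, 0],
    [-7.4, -8.1, 0],
    [-9.9, -10.8, 0],
    [-12.3, -13.5, 0]
  ],
  "turn": [-0.05, -0.1, -0.15, -0.2, -0.208],
  "hand": [1, 1, 1, 1, 1]
}}

```text
clock: 3.1
eef_pos: [0.4677, -0.1609, 0.3167]
tool_rot: [0.019, 1.0, 0.0, -0.0]
ft_force: [0.9, 1.3, 0.8]
grip_width: -0.0
```

{"method": "arm_command", "body": {
  "translation": [
    [-0.5, 0.2, 3.5],
    [-1.5, 0.5, 7],
    [-2.5, 0.5, 11],
    [-3.2, 0.5, 15.3],
    [-3.2, 0.5, 15.3]
  ],
  "turn": [0, 0, 0, 0, 0],
  "hand": [1, 1, 1, 1, 1]
}}

```text
clock: 3.52
eef_pos: [0.4944, -0.1535, 0.1556]
tool_rot: [0.019, 1.0, 0.002, -0.008]
ft_force: [-1.6, 0.1, -1.0]
grip_width: 0.0001
```

{"method": "arm_command", "body": {
  "translation": [
    [-1.5, 0, 0],
    [-3, 0, 0],
    [-4.5, 0, 0],
    [-5.5, 0, 0],
    [-6, 0, 0]
  ],
  "turn": [0, 0, 0, 0, 0],
  "hand": [1, 1, 1, 1, 1]
}}

```text
clock: 3.93
eef_pos: [0.561, -0.1577, 0.1661]
tool_rot: [0.019, 1.0, -0.0, 0.001]
ft_force: [-0.4, -0.1, 0.5]
grip_width: -0.0003
```

{"method": "arm_command", "body": {
  "translation": [
    [-0.5, 0, 0],
    [-1, 0, 0],
    [-1.5, 0, 0],
    [-2, 0, 0],
    [-2.5, 0, 0]
  ],
  "turn": [0, 0, 0, 0, 0],
  "hand": [1, 1, 1, 1, 1]
}}

```text
clock: 4.35
eef_pos: [0.5842, -0.1586, 0.1648]
tool_rot: [0.019, 1.0, -0.0, -0.0]
ft_force: [-2.0, 0.3, 1.7]
grip_width: -0.0003
```

{"method": "arm_command", "body": {
  "translation": [
    [-0.6, 0, 0],
    [-1.2, 0, 0],
    [-1.8, 0, 0],
    [-2.4, 0, 0],
    [-3, 0, 0]
  ],
  "turn": [0, 0, 0, 0, 0],
  "hand": [1, 1, 1, 1, 1]
}}

```text
clock: 4.77
eef_pos: [0.6152, -0.1597, 0.1645]
tool_rot: [0.019, 1.0, -0.0, 0.0]
ft_force: [-0.9, -0.0, -0.2]
grip_width: 0.0003
```

Run:
```python
from m import *
p,d=camera("side"); cv2.imwrite("pics/s1.png",cv2.resize(p[60:260,100:320,::-1],None,fx=2.5,fy=2.5)); print(get_obs()["ft_force"],get_obs()["eef_pos"])
```

```text
[ 1.1348 -0.766  -0.0042] [ 0.6163 -0.1597  0.1643]
```

View pics/s1.png

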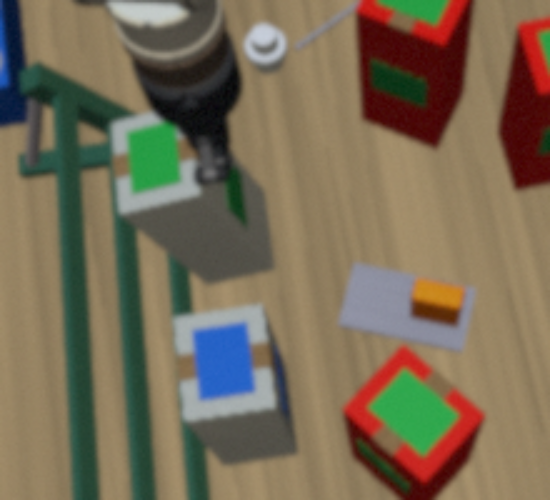

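The side picture shows the carton tilting rearwards, with its green top now near crop (150,160). The blue carton is still upright. I'll keep pushing.

{"method": "arm_command", "body": {
  "translation": [
    [-0.6, 0, 0],
    [-1.2, 0, 0],
    [-1.8, 0, 0],
    [-2.4, 0, 0],
    [-3, 0, 0]
  ],
  "turn": [0, 0, 0, 0, 0],
  "hand": [1, 1, 1, 1, 1]
}}

```text
clock: 5.23
eef_pos: [0.6451, -0.1609, 0.1645]
tool_rot: [0.019, 1.0, 0.0, 0.0]
ft_force: [0.2, -0.1, -0.2]
grip_width: 0.0001
```

{"method": "arm_command", "body": {
  "translation": [
    [-0.2, 0, 0],
    [-0.2, 0, 0],
    [-0.2, 0, 0],
    [-0.2, 0, 0],
    [-0.2, 0, 0]
  ],
  "turn": [0, 0, 0, 0, 0],
  "hand": [1, 1, 1, 1, 1]
}}

```text
clock: 5.65
eef_pos: [0.6461, -0.1609, 0.1646]
tool_rot: [0.019, 1.0, -0.0, -0.0]
ft_force: [-0.2, 0.3, -0.2]
grip_width: -0.0002
```

{"method": "arm_command", "body": {
  "translation": [
    [1, 0, 0],
    [3, 0, 0],
    [6, 0, 0],
    [9, 0, -3],
    [12, 0, -6]
  ],
  "turn": [0, 0, 0, 0, 0],
  "hand": [1, 1, 1, 1, 1]
}}

```text
clock: 6.07
eef_pos: [0.5242, -0.1556, 0.2216]
tool_rot: [0.019, 1.0, 0.001, -0.003]
ft_force: [0.3, -0.8, 1.5]
grip_width: -0.0001
```

{"method": "arm_command", "body": {
  "translation": [
    [3, 0, -2],
    [6, 0, -4],
    [9, 0, -6],
    [12, 0, -6],
    [12, 0, -6]
  ],
  "turn": [0, 0, 0, 0, 0],
  "hand": [0, 0, 0, 0, 0]
}}

```text
clock: 6.48
eef_pos: [0.4031, -0.1512, 0.2856]
tool_rot: [0.02, 1.0, -0.0, 0.0]
ft_force: [-0.4, -0.0, -0.6]
grip_width: 0.0606
```

Run:
```python
from m import *
o=get_obs();print(o["clock"],o["eef_pos"],o["tool_rot"],o["joint_pos"])
ims=[]
for c in("top","side"):
    p,d=camera(c); np.save(c+"1.npy",d); cv2.imwrite(f"pics/{c}1.png",p[...,::-1]); ims.append(p[...,::-1])
    for n in("carton","blade_grip","blade_tip"):
        for q in spot_point(c,n)[:3]: print(c,n,np.round(q["location"]),round(q["conf"],2),at(c,d,q["location"]))
cv2.imwrite("pics/v1.png",cv2.resize(np.hstack([ims[0][30:300,150:420],ims[1][30:300,80:350]]),None,fx=1.48,fy=1.48,interpolation=cv2.INTER_CUBIC))
```

```text
6.4833 [ 0.4031 -0.1512  0.2856] [ 0.0202  0.9998 -0.0005  0.0004] [-0.3584  0.0804 -0.012   1.4773 -0.0006 -0.318 ]
top carton [219. 376.] 0.85 [ 0.3652 -0.1435  0.4655]
top carton [115. 315.] 0.81 [ 0.6171 -0.1531  0.0678]
top carton [186. 193.] 0.73 [0.4595 0.0797 0.1602]
top blade_grip [207. 259.] 0.67 [ 0.4347 -0.037   0.0638]
top blade_tip [172. 277.] 0.96 [ 0.5166 -0.0792  0.005 ]
side carton [152. 190.] 0.87 [ 0.63   -0.1388  0.0834]
side carton [119. 317.] 0.81 [ 0.3082 -0.1629  0.0907]
side carton [102. 270.] 0.78 [ 0.4133 -0.2329  0.0853]
side blade_grip [181. 278.] 0.77 [ 0.4334 -0.0315  0.0633]
side blade_tip [175. 236.] 0.83 [ 0.53   -0.0886  0.0009]
```

View pics/v1.png

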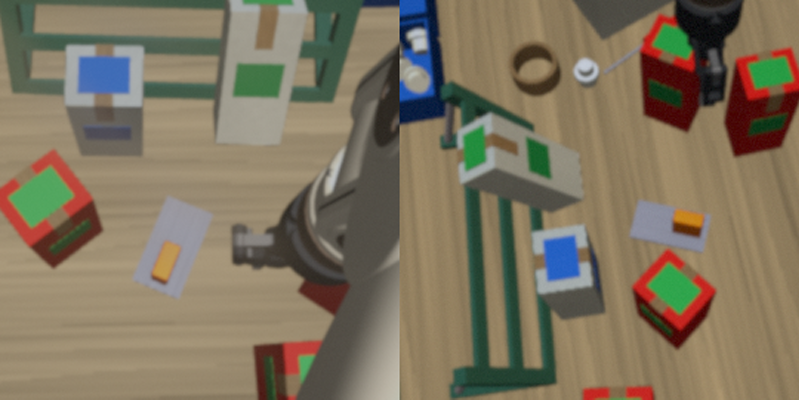

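The carton now leans on the rest by itself: its front face shows at top crop (260,80) and side crop (530,165). The blue carton still stands. Next I'll fit the front face and the blade.

```bash
cat > fit.py <<'E'
from m import *
def face(c,p,d):
    hsv=cv2.cvtColor(p,cv2.COLOR_RGB2HSV); P=cloud(c,d); X,Y,Z=P[...,0],P[...,1],P[...,2]
    s=(X-.5975-(Z-.037)*np.tan(np.pi/6))*np.cos(np.pi/6)
    m=(abs(s)<.02)&(Z>.025)&(Z<.215)&(Y<-.09)&(Y>-.24)
    q=P[m]
    for _ in range(3):
        f=np.linalg.lstsq(np.c_[q[:,1:],np.ones(len(q))],q[:,0],rcond=None)[0]
        r=q[:,0]-np.c_[q[:,1:],np.ones(len(q))]@f; q=q[abs(r)<.004]
    yaw=-np.arctan(f[0]); L=np.degrees(np.arctan(f[1]*np.cos(yaw)))
    ex=np.array([0,1,0]); u=np.array([np.cos(yaw),np.sin(yaw)]); v=np.array([-u[1],u[0]])
    yy=q[:,:2]@v; lo=np.percentile(q[:,2],1)
    b=q[q[:,2]<lo+.01]; mid=(np.percentile(yy,1)+np.percentile(yy,99))/2
    print(c,len(q),"yaw",np.degrees(yaw),"lean",L,"zrange",lo,np.percentile(q[:,2],99),"width",np.percentile(yy,99)-np.percentile(yy,1),"v-mid",mid,"u at z=.037",(q[:,:2]@u-(q[:,2]-.037)*np.tan(np.radians(L))).mean())
    uu=(q[:,:2]@u-(q[:,2]-.037)*np.tan(np.radians(L))).mean(); print("  front edge mid",u*uu+v*mid)
def blade(c,p,d,near):
    hsv=cv2.cvtColor(p,cv2.COLOR_RGB2HSV); P=cloud(c,d); z=P[...,2]
    o=(hsv[...,0]>8)&(hsv[...,0]<24)&(hsv[...,1]>170)&(z>.05)&(z<.085); rect(P,o,near,c+" grip")
E
python3 - <<'E'
from fit import *
for c in("top","side"):
    p=cv2.imread(f"pics/{c}1.png")[...,::-1].copy(); d=np.load(c+"1.npy"); face(c,p,d); blade(c,p,d,[.44,-.045])
E
```

```text
top 4310 yaw -2.7688557313211715 lean 32.687130969513056 zrange 0.043889678531794554 0.20843262897076975 width 0.08809054441218825 v-mid -0.1310765348836545 u at z=.037 0.6039417766908729
  front edge mid [ 0.5969 -0.1601]
top grip 1 centre [415.5 -30.8] size [0. 0.] ang 0.0 mean [415.461  -30.8012]
side 2051 yaw -3.0158262187602354 lean 32.612184028800726 zrange 0.044491098691511966 0.2096035552483861 width 0.08865713513979931 v-mid -0.12892659722018313 u at z=.037 0.6062414346313428
  front edge mid [ 0.5986 -0.1606]
side grip 178 centre [439.4 -42.7] size [22.1 44.7] ang 66.2 mean [439.9566 -40.7289]
```

{"method": "arm_command", "body": {
  "translation": [
    [-0.8, 2.7, 0],
    [-1.6, 5.4, 0],
    [-2.4, 8.1, 0],
    [-3.2, 10.8, 0],
    [-3.2, 10.8, 0]
  ],
  "turn": [0.1, 0.2, 0.3, 0.38, 0.38],
  "hand": [0, 0, 0, 0, 0]
}}

```text
clock: 7.3
eef_pos: [0.4454, -0.0413, 0.2826]
tool_rot: [0.206, 0.978, 0.001, -0.001]
ft_force: [-0.6, -0.0, 0.4]
grip_width: 0.0858
```

{"method": "arm_command", "body": {
  "translation": [
    [0, 0, 3],
    [0, 0, 7],
    [0, 0, 11],
    [0, 0, 14],
    [0, 0, 15]
  ],
  "turn": [0, 0, 0, 0, 0],
  "hand": [0, 0, 0, 0, 0]
}}

```text
clock: 7.72
eef_pos: [0.4402, -0.0448, 0.1282]
tool_rot: [0.207, 0.978, -0.001, -0.005]
ft_force: [0.1, 0.2, -0.7]
grip_width: 0.0855
```

Run:
```python
from fit import *
o=get_obs();print(o["clock"],o["eef_pos"],o["tool_rot"],o["grip_width"])
p,d=camera("side"); blade("side",p,d,[.44,-.045])
ims=[p[90:260,200:340,::-1]]; p,d=camera("top"); ims.append(p[120:290,190:330,::-1])
cv2.imwrite("pics/v2.png",cv2.resize(np.hstack(ims),None,fx=2.8,fy=2.8,interpolation=cv2.INTER_CUBIC))
```

```text
7.7167 [ 0.4402 -0.0448  0.1282] [ 0.2074  0.9783 -0.0006 -0.0047] 0.08547460388635306
side grip 73 centre [427.6 -37.1] size [21.6 18.3] ang 64.51 mean [427.9588 -35.404 ]
```

View pics/v2.png

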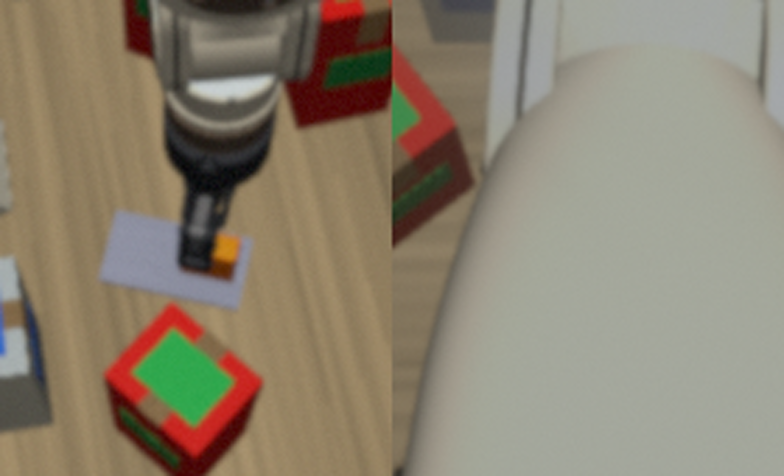

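The fingers are above the orange grip (side crop (205,250)) and in line with it, with the grip between them. I'll descend and close.

{"method": "arm_command", "body": {
  "translation": [
    [0, 0, 3],
    [0, 0, 6],
    [0, 0, 9],
    [0, 0, 9.8],
    [0, 0, 9.8]
  ],
  "turn": [0, 0, 0, 0, 0],
  "hand": [0, 0, 0, 0, 0]
}}

```text
clock: 8.23
eef_pos: [0.4427, -0.045, 0.0343]
tool_rot: [0.208, 0.978, -0.0, -0.002]
ft_force: [0.4, 0.3, 0.8]
grip_width: 0.0855
```

{"method": "arm_command", "body": {
  "translation": [
    [0, 0, 0],
    [0, 0, 0],
    [0, 0, 0],
    [0, 0, 0],
    [0, 0, 0]
  ],
  "turn": [0, 0, 0, 0, 0],
  "hand": [0.4, 0.8, 1, 1, 1]
}}

```text
clock: 8.65
eef_pos: [0.4447, -0.0452, 0.0366]
tool_rot: [0.208, 0.978, -0.0, 0.001]
ft_force: [-2.9, -4.8, 3.0]
grip_width: 0.0256
```

{"method": "arm_command", "body": {
  "translation": [
    [0, 0, 0],
    [0, 0, 0],
    [0, 0, 0],
    [0, 0, 0],
    [0, 0, 0]
  ],
  "turn": [0, 0, 0, 0, 0],
  "hand": [1, 1, 1, 1, 1]
}}

```text
clock: 9.07
eef_pos: [0.4446, -0.0452, 0.0366]
tool_rot: [0.208, 0.978, -0.0, 0.001]
ft_force: [-1.4, -1.3, 6.4]
grip_width: 0.0222
```

{"method": "arm_command", "body": {
  "translation": [
    [0, 0, -1],
    [0, 0, -2],
    [-1, -1.5, -2],
    [-3, -4, -2],
    [-5, -6.5, -2]
  ],
  "turn": [0, 0, -0.08, -0.18, -0.28],
  "hand": [1, 1, 1, 1, 1]
}}

```text
clock: 9.48
eef_pos: [0.4628, -0.1248, 0.0556]
tool_rot: [0.066, 0.998, 0.0, -0.0]
ft_force: [0.9, -0.4, -1.1]
grip_width: 0.0222
```

Run:
```python
from fit import *
o=get_obs();print(o["clock"],o["eef_pos"],o["tool_rot"],o["grip_width"])
a=R.from_quat(o["tool_rot"]); t=np.array([.475,-.154,o["eef_pos"][2]]); print("delta tool cm",a.inv().apply(t-o["eef_pos"])*100, "turn",-(np.radians(87.1)-np.arctan2(*a.apply([0,1,0])[1::-1])))
```

```text
9.4833 [ 0.4628 -0.1248  0.0556] [ 0.0655  0.9978  0.0001 -0.0001] 0.02221667875507482
delta tool cm [-1.5876 -2.7405 -0.0011] turn -0.08057360513471434
```

{"method": "arm_command", "body": {
  "translation": [
    [-0.6, -1.1, 0],
    [-1.2, -2.2, 0],
    [-1.6, -2.7, 0],
    [-1.6, -2.7, 0.5],
    [-1.6, -2.7, 1]
  ],
  "turn": [-0.04, -0.08, -0.08, -0.08, -0.08],
  "hand": [1, 1, 1, 1, 1]
}}

```text
clock: 9.9
eef_pos: [0.4751, -0.1534, 0.045]
tool_rot: [0.03, 1.0, 0.0, -0.0]
ft_force: [-0.9, 0.9, -1.5]
grip_width: 0.0223
```

{"method": "arm_command", "body": {
  "translation": [
    [0, 0, 0.5],
    [0, 0, 0.8],
    [0, 0, 0.8]
  ],
  "turn": [0, 0, 0],
  "hand": [1, 1, 1]
}}

```text
clock: 10.15
eef_pos: [0.4743, -0.1526, 0.037]
tool_rot: [0.029, 1.0, 0.0, -0.001]
ft_force: [0.2, 0.9, -1.1]
grip_width: 0.0224
```

Run:
```python
from fit import *
o=get_obs();print(o["clock"],o["eef_pos"],o["tool_rot"],o["ft_force"])
a=R.from_quat(o["tool_rot"]); print("tooly yaw",np.degrees(np.arctan2(*a.apply([0,1,0])[1::-1])))
ims=[]
for c in("side","top"):
    p,d=camera(c); ims.append(p[60:260,150:350,::-1]); P=cloud(c,d)
    hsv=cv2.cvtColor(p,cv2.COLOR_RGB2HSV); cv2.imwrite(f"pics/{c}2.png",p[...,::-1]); np.save(c+"2.npy",d)
    for q in spot_point(c,"blade_tip")[:2]: print(c,np.round(q["location"]),round(q["conf"],2),at(c,d,q["location"]),atz(c,q["location"],.004))
    m=(P[...,2]<.03)&(P[...,2]>-.005)&(hsv[...,1]<70)&(hsv[...,2]>60)&(abs(P[...,0]-.52)<.08)&(abs(P[...,1]+.155)<.05)
    q=P[m]; r=cv2.minAreaRect((q[:,:2]*1000).astype(np.float32)); print(len(q),r,np.nanpercentile(q,[1,50,99],axis=0)); print(cv2.boxPoints(r))
cv2.imwrite("pics/v3.png",cv2.resize(np.hstack(ims),None,fx=2,fy=2,interpolation=cv2.INTER_CUBIC))
```

```text
10.15 [ 0.4743 -0.1526  0.037 ] [ 0.0289  0.9996  0.0004 -0.0008] [ 0.1935  0.8843 -1.1392]
tooly yaw 86.68613971916348
side [149. 219.] 0.67 [ 0.5601 -0.1676  0.0041] [ 0.5601 -0.1676  0.004 ]
984 ((502.28765869140625, -156.37734985351562), (79.66773223876953, 128.0257568359375), 86.13150024414062) [[ 0.4419 -0.1958 -0.0012]
 [ 0.5183 -0.1447  0.0051]
 [ 0.5654 -0.1166  0.0112]]
[[ 435.7332 -191.8017]
 [ 563.4672 -200.4392]
 [ 568.8422 -120.953 ]
 [ 441.1081 -112.3155]]
top [194. 317.] 0.65 [ 0.373  -0.0659  0.5831] [ 0.4665 -0.1594  0.004 ]
top [154. 316.] 0.55 [ 0.4825 -0.1162  0.2783] [ 0.5526 -0.161   0.004 ]
680 ((524.0550537109375, -130.19638061523438), (60.40127182006836, 168.82142639160156), 74.44560241699219) [[ 0.4409 -0.1745 -0.0024]
 [ 0.5289 -0.1308  0.0039]
 [ 0.5879 -0.1119  0.0122]]
[[ 434.6374 -136.656 ]
 [ 597.2759 -181.9259]
 [ 613.4727 -123.7368]
 [ 450.8342  -78.4668]]
```

View pics/v3.png

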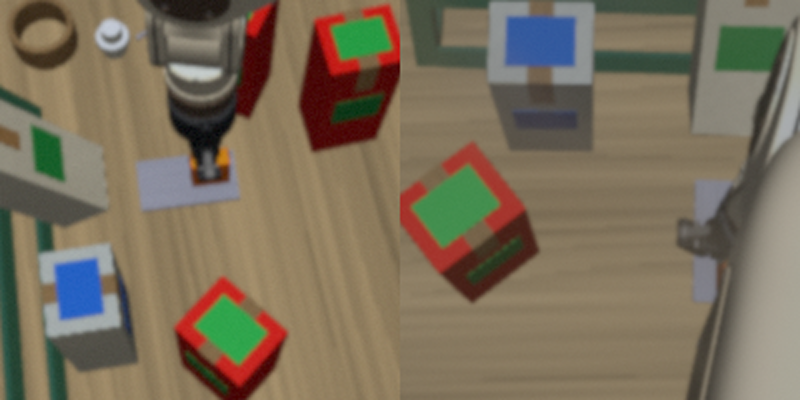

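The side picture shows the plate flat before the carton and square to it, with its tip edge at crop (140,185) and the grip between the fingers. The tip is at x≈0.566 and the underside's middle at x≈0.630, so I'll slide in about 7.7 cm.

{"method": "arm_command", "body": {
  "translation": [
    [0, -0.15, 0],
    [-0.8, -0.15, 0],
    [-1.8, -0.15, 0],
    [-2.8, -0.15, 0],
    [-3.8, -0.15, 0]
  ],
  "turn": [-0.006, -0.006, -0.006, -0.006, -0.006],
  "hand": [1, 1, 1, 1, 1]
}}

```text
clock: 10.77
eef_pos: [0.5142, -0.1576, 0.0375]
tool_rot: [0.026, 1.0, -0.0, 0.0]
ft_force: [-0.2, 0.4, -1.5]
grip_width: 0.0226
```

{"method": "arm_command", "body": {
  "translation": [
    [-1, 0, 0],
    [-2, 0, 0],
    [-3, 0, 0],
    [-3.9, 0, 0],
    [-3.9, 0, 0]
  ],
  "turn": [0, 0, 0, 0, 0],
  "hand": [1, 1, 1, 1, 1]
}}

```text
clock: 11.18
eef_pos: [0.5547, -0.1597, 0.0375]
tool_rot: [0.026, 1.0, -0.0, 0.001]
ft_force: [1.9, 0.6, -1.9]
grip_width: 0.0226
```

Run:
```python
from fit import *
o=get_obs();print(o["clock"],o["eef_pos"],o["tool_rot"],o["ft_force"])
p,d=camera("side"); face("side",p,d); blade("side",p,d,[.55,-.157]); cv2.imwrite("pics/v4.png",cv2.resize(p[90:240,120:300,::-1],None,fx=4,fy=4,interpolation=cv2.INTER_CUBIC))
```

```text
11.1833 [ 0.5547 -0.1597  0.0375] [ 0.0262  0.9997 -0.0002  0.0014] [ 1.9017  0.5586 -1.9385]
side 2051 yaw -2.965503388035567 lean 32.56467851644998 zrange 0.04456730793990071 0.20984021706631556 width 0.08842699134669746 v-mid -0.12943838518649975 u at z=.037 0.6062940115771451
  front edge mid [ 0.5988 -0.1606]
side grip 66 centre [ 534.9 -157.4] size [21.  16.2] ang 81.98 mean [ 534.744  -154.7439]
```

View pics/v4.png

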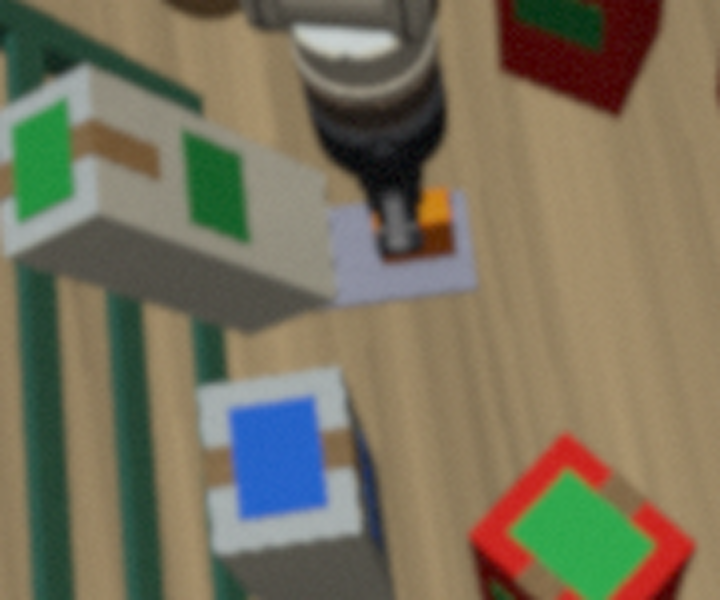

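The plate is under the raised front of the carton (crop (335,255)), and the carton pose hasn't changed. I'll release and retreat.

{"method": "arm_command", "body": {
  "translation": [
    [0, 0, 0.08],
    [0, 0, 0.08],
    [0, 0, 0.08],
    [0, 0, 0.08],
    [0, 0, 0.08]
  ],
  "turn": [0, 0, 0, 0, 0],
  "hand": [1, 1, 0.7, 0.4, 0]
}}

```text
clock: 11.65
eef_pos: [0.5517, -0.1595, 0.0369]
tool_rot: [0.026, 1.0, -0.0, 0.0]
ft_force: [-0.3, -0.5, -0.2]
grip_width: 0.0488
```

{"method": "arm_command", "body": {
  "translation": [
    [0, 0, 0],
    [0, 0, 0],
    [0, 0, 0],
    [0, 0, 0],
    [0, 0, 0]
  ],
  "turn": [0, 0, 0, 0, 0],
  "hand": [0, 0, 0, 0, 0]
}}

```text
clock: 12.07
eef_pos: [0.552, -0.1594, 0.0367]
tool_rot: [0.026, 1.0, -0.0, 0.0]
ft_force: [0.8, 0.1, 0.8]
grip_width: 0.0855
```

{"method": "arm_command", "body": {
  "translation": [
    [0, 0, -2],
    [0, 0, -5],
    [0, 0, -9],
    [1, 0, -13],
    [3, 0, -17]
  ],
  "turn": [0, 0, 0, 0, 0],
  "hand": [0, 0, 0, 0, 0]
}}

```text
clock: 12.48
eef_pos: [0.5244, -0.1579, 0.2057]
tool_rot: [0.026, 1.0, -0.0, 0.001]
ft_force: [0.8, -0.5, 0.8]
grip_width: 0.0854
```

{"method": "arm_command", "body": {
  "translation": [
    [3, 0, -2],
    [6, 0, -4],
    [10, 0, -6],
    [14, 0, -8],
    [17, 0, -8]
  ],
  "turn": [0, 0, 0, 0, 0],
  "hand": [0, 0, 0, 0, 0]
}}

```text
clock: 12.9
eef_pos: [0.3532, -0.1492, 0.287]
tool_rot: [0.026, 1.0, -0.001, 0.003]
ft_force: [0.1, -0.9, 0.6]
grip_width: 0.0855
```

Run:
```python
from fit import *
o=get_obs();print(o["clock"],o["eef_pos"],o["ft_force"])
for c in ("side","top"):
    p,d=camera(c); face(c,p,d); blade(c,p,d,[.55,-.157]); P=cloud(c,d); hsv=cv2.cvtColor(p,cv2.COLOR_RGB2HSV)
    m=(P[...,2]<.012)&(P[...,2]>-.005)&(hsv[...,1]<70)&(hsv[...,2]>60)&(abs(P[...,0]-.55)<.05)&(abs(P[...,1]+.155)<.05)
    q=P[m]; print(len(q),np.nanpercentile(q,[1,50,99],axis=0) if len(q) else "")
    if c=="side":
        cv2.imwrite("pics/v5.png",cv2.resize(p[60:240,120:300,::-1],None,fx=3.3,fy=3.3,interpolation=cv2.INTER_CUBIC))
        # plate rear edge: fit
        u=np.array([.9987,-.0506]);s=q[:,:2]@u;t=q[:,:2]@[.0506,.9987]; print("rear s",np.percentile(s,[.5,1,2]),"t",np.percentile(t,[1,99]),"carton mid t",np.array([.5985,-.1605])@[.0506,.9987])
        print("carton front s",np.array([.5985,-.1605])@u)
```

```text
12.9 [ 0.3532 -0.1492  0.287 ] [ 0.0941 -0.8903  0.5819]
side 2044 yaw -2.959980155376529 lean 32.67294609616117 zrange 0.04520107409434282 0.20959236521379088 width 0.08824549391698924 v-mid -0.12947230442984647 u at z=.037 0.6059864184181971
  front edge mid [ 0.5985 -0.1606]
side grip 181 centre [ 545.5 -159.3] size [24.8 43.5] ang 84.13 mean [ 545.8212 -156.7469]
618 [[ 0.5082 -0.1989 -0.0011]
 [ 0.5655 -0.1466  0.0049]
 [ 0.5994 -0.1227  0.0098]]
rear s [0.5157 0.5161 0.5168] t [-0.1698 -0.0951] carton mid t -0.13000725000000002
carton front s 0.60584325
top 4280 yaw -2.777332640105309 lean 32.64838091277442 zrange 0.04369029859693951 0.20851968685047298 width 0.08793309048640695 v-mid -0.13098625919526347 u at z=.037 0.604069656007363
  front edge mid [ 0.597  -0.1601]
top grip 0 centre [0. 0.] size [0. 0.] ang 0.0 mean [nan nan]
1619 [[ 0.5008 -0.2034 -0.0026]
 [ 0.5463 -0.1448  0.0031]
 [ 0.5994 -0.106   0.0082]]m.py:5: RuntimeWarning: Mean of empty slice.
  (c,s,a)=cv2.minAreaRect((q*1000).astype(np.float32)); print(name,len(q),"centre",np.round(c,1),"size",np.round(s,1),"ang",round(a,2),"mean",q.mean(0)*1000)
  ret = um.true_divide(
```

View pics/v5.png

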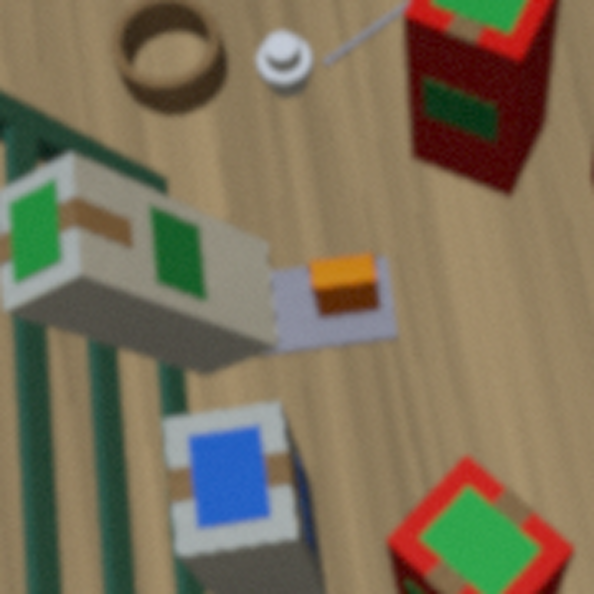

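The blade lies flat and centred under the leaning carton (crop (330,300)), and the blue carton still stands. The tip is 8–10 mm past the middle of the underside. I'll hand in.

```bash
python3 -c "
from workcell import *
print(job_done())"
```

```text
the job is handed in; nothing more can be done
None
```

The green-tagged carton now leans by itself on the rest, and the lifting blade lies flat under its raised front. The job was handed in at about 13 s; no verdict was reported. I tipped the carton with the closed fingers, then took the blade by its orange grip, squared it up and slid it in. I then released it and drew back clear.

**Last checks:**
- **Carton:** its pose is the same before and after the slide. The fitted lean is about 32.6°, a little over the nominal 30°.
- **Blade depth:** the tip is about 8–10 mm past the middle of the carton's underside. This is worked out from the grip and the plate's rear edge, since the tip itself is hidden.
- **Blade centring:** it is about 2 mm off centre.
- **Blade angle:** the gripper pose puts it within about 0.5° of the carton. The rough fit to the orange grip disagreed by about 3°, which I put down to noise.
- **Others:** in the last picture the blue-tagged carton still stands where it was; I did not measure it again. The arm did not go near the red look-alikes.
- **Forces:** none of the wrist readings after each move was above about 7 N.

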